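# Sweep the finished cassettes into the collecting bay

## Task

Clear the bench in front of the microtome: with your fingertips, gently sweep all three tissue cassettes along the bench top through the open mouth of the low three-sided steel bay, so that each one lies flat on the bench inside it. Do not pick a cassette up or pinch it, do not press hard on one or tip it over, and leave the timer, the round dish and the white case where they are.

Things in the scene. Friction and masses are not known exactly. Their poses are not given: they have to be found in the camera images.
- cassette_1: tissue cassette lying flat: plastic base 28 x 40 mm, 6 mm thick, with a wax block 24 x 25 mm on it, 13 mm high in all, about 12 g. Origin at the centre of its underside; x along the 28 mm side, y along the 40 mm side, z up. Slides easily. One of three alike but for the plastic's colour
- cassette_2: tissue cassette lying flat: plastic base 28 x 40 mm, 6 mm thick, with a wax block 24 x 25 mm on it, 13 mm high in all, about 12 g. Origin at the centre of its underside; x along the 28 mm side, y along the 40 mm side, z up. Slides easily. One of three alike but for the plastic's colour
- cassette_3: tissue cassette lying flat: plastic base 28 x 40 mm, 6 mm thick, with a wax block 24 x 25 mm on it, 13 mm high in all, about 12 g. Origin at the centre of its underside; x along the 28 mm side, y along the 40 mm side, z up. Slides easily. One of three alike but for the plastic's colour
- bay: low three-sided guard of bare sheet steel fixed on the bench; the bench is its floor, no sill. Inside 200 mm wide, 110 mm deep; walls 30 mm high, 4 mm thick; outside, feet 3 mm thick, 18 mm wide. Origin on the bench, middle of the open side (mouth); x points level into the bay (rear wall's inner face at 110 mm), y across the mouth (side walls at +-100 mm), z up
- timer: bystander, to be left alone: a square bench timer lying on its back, 62 x 62 x 23 mm; origin at the centre of its underside
- petri_dish: bystander, to be left alone: a round clear covered dish, 64 mm across, 17 mm high; origin at the centre of its underside
- white_case: bystander, to be left alone: a flat white slide mailer, 24 x 66 x 15 mm (long side along its y); origin at the centre of its underside

How it is judged:
By the outcome, as a careful person would: the job done as asked, in the order asked, and still so for the second after the job is handed in, with the robot touching nothing.
It also fails if it takes over 72 s, if anything falls off the work surface, if the arm or the gripper's body presses on something with over 40 N, if the wrist force passes 120 N, or if a joint passes its speed limit or range.

## Robot

A 6-joint arm with a two-finger parallel gripper is mounted at the origin on a cart in front of the work surface, level with it; the furniture and walls round the work are solid. World frame = base frame: x ahead of the robot, y to its left, z up, the work surface at z = 0. Lengths are in m, angles in rad, forces in N, time in s.
With the tool pointing down it reaches from about 0.225 to 0.875 m from the base axis. Payload 3.4 kg.
Tool frame: the origin (TCP) lies midway between the tips of the shut fingers; the grasp point (between the pads) lies 19 mm behind it (tcp_to_grasp is the distance from the TCP to the grasp point, in m); z points along the fingers, y is the line along which they close (so a half turn about z gives the same grasp; the last joint's range is limited). The gripper opens to 85 mm and grips with 20 to 120 N. Pads are 22 mm wide; open, the fingers measure 114 mm over their backs; the gripper's body (76 mm by 85 mm) begins 54 mm behind the grasp point. The pads swing forward as they close: fully open they stand 13 mm farther back than shut.
Start: joints at [1.118, 0.276, 1.505, -0, 1.361, -0.121], TCP at [0.187, 0.544, 0.231] pointing down, gripper open.
Joint ranges: [-2.89, 2.89], [-0.75, 2.08], [0.22, 2.7], [-1.18, 4.32], [0.11, 2.71], [-2.7, 2.7]. Speed limits (rad/s): [2.57, 2.57, 3.14, 3.14, 3.14, 3.14].

## Interface

Orientations are given as a unit quaternion [x, y, z, w].
In Python, from rig import sense, grab_frame, get_calibration, sign_off, tcp_to_grasp gives the robot as it stands.
- The arm moves only by the tool send_rows, never from a script. Its argument "rows" is a list that holds one entry, the list of rows, each a list of 7 numbers: the shift along the tool's x, y, z each as a share of 150 mm, from -1 to 1, then the turn, a rotation vector about the tool's x, y, z each as a share of 30 degrees, from -1 to 1, then the closure in counts, from 0 (fully open) to 255 (shut). A call has 1 to 10 rows; each row shifts and turns the commanded pose from where the row before left it, along the tool's axes as they then stand; what a row does not reach is not made up. A row lasts 1/10 s, in which the tool goes at most 50 mm and 8.59 degrees, less where a joint would pass 70% of its speed; a pose out of reach is approached as far as the arm can. A call with a number of a shift or a turn outside -1 to 1 is refused whole. A call with a gripper value outside its range is refused whole. The fingers move at their own pace and stop on an object; "grip_force" is the grip in N (left out, the last holds). Time passes only in rows, so rows that do not move let the fingers close. It gives the time, the measured TCP pose, the force, the opening and the grip force at its end, in the units of the state.
- sense(): the state, without advancing time (a new reading comes with each control period).
- grab_frame(name): name is "side" or "top" or "wrist"; returns (picture, depth): 384x512x3 uint8, red, green, blue; 384x512 float32, m along the optical axis (not along the pixel's ray), 0 where there is no reading.
- get_calibration(name): a dict with "vfov" (degrees; the focal length in pixels is half the picture's height over the tangent of half this angle, whatever the lens; pixels are square), "cx", "cy" (the principal point, pixels), "dist_coeffs" ([k1, k2, p1, p2, k3] as OpenCV has them; the pictures are not rectified), "R" (3x3) and "t" (3): a world point X has camera coordinates R X + t; the wrist camera has in their place "T_tool_cam" (4x4, takes a point from camera to tool coordinates, whose origin is the TCP and whose axes are the flange's). Camera axes: x right, y down, z forward; pixel columns grow to the right and rows downward; lengths in m; the calibration is good to about 2 mm. A picture is of the moment at which its call begins: read the wrist's pose just before it. get_calibration takes no time and is no camera call.
- sign_off(): hands the job in; it is judged then, once.
The state is a dict: "clock": time; "joint_positions": joint angles; "joint_velocities": joint speeds; "effort": joint torques, N m; "tcp_pos": TCP position; "orientation": TCP orientation; "force": force on the tool from outside, world axes, zero at the start; "torque": the same for the moment, N m; "opening": opening from 0.0 (shut) to 1.0 (fully open); "gripper_force": force on a finger pad.
Only numpy, scipy, OpenCV 4.12 (cv2) and the standard library are available. Lean on these libraries where they do the work, as an engineer would, in place of code of your own. Each camera call takes 0.05 s, during which the arm holds its last target. There are 200 camera calls.

## Working session

There is one attempt and no reset: what is moved stays moved. The work goes in short steps, Python scripts to look and compute and a tool call to move; the robot and the scene stay as the last step left them, time stands still between calls to the robot, and variables do not carry over. Pictures are saved under pics/ and viewed, at most 10 in all, crops included, and the job is handed in when it is done.

Besides the shell and the picture viewer there is one more tool, called after "Call:" as name(argument=value, ...), one argument or row to a line, values as JSON. send_rows: Moves the arm, as the interface text tells. Shift numbers are shares of 150 mm and turn numbers shares of 30 degrees, none past 1 either way. Its arguments: {"type":"object","properties":{"rows":{"type":"array"},"grip_force":{"type":"number"}},"required":["rows"]}

```bash
mkdir -p pics; cat > h.py <<'E'
import numpy as np, cv2
from rig import *
def K(c):
    f=192/np.tan(np.radians(c["vfov"])/2); return np.array([[f,0,c["cx"]],[0,f,c["cy"]],[0,0,1.]])
def ray(name,uv,z):
    c=get_calibration(name); n=cv2.undistortPoints(np.array(uv,float).reshape(-1,1,2),K(c),np.array(c["dist_coeffs"],float)).reshape(-1,2)
    R=np.array(c["R"]);t=np.array(c["t"]); o=-R.T@t; d=np.c_[n,np.ones(len(n))]@R
    return o+d*((z-o[2])/d[:,2])[:,None]
E
python3 - <<'E'
from h import *
for n in("top","side"):
    p,d=grab_frame(n); np.savez(f"pics/{n}0.npz",p=p,d=d); cv2.imwrite(f"pics/{n}0.png",cv2.resize(p[:,:,::-1],(800,600)))
    c=get_calibration(n);print(n,c["vfov"],-np.array(c["R"]).T@np.array(c["t"]))
s=sense();print(s["clock"],s["tcp_pos"],s["orientation"],s["opening"])
E
```

```text
top 47.29547662625634 [ 0.39941331 -0.05094221  0.87685559]
side 46.442010989262336 [0.17859876 0.20107105 0.79266508]
0.1 [0.18712232 0.5431763  0.2305172 ] [ 1.65146099e-01  9.86268743e-01 -8.28157792e-04 -2.18260536e-04] 0.9991892283456097
```

View pics/top0.png

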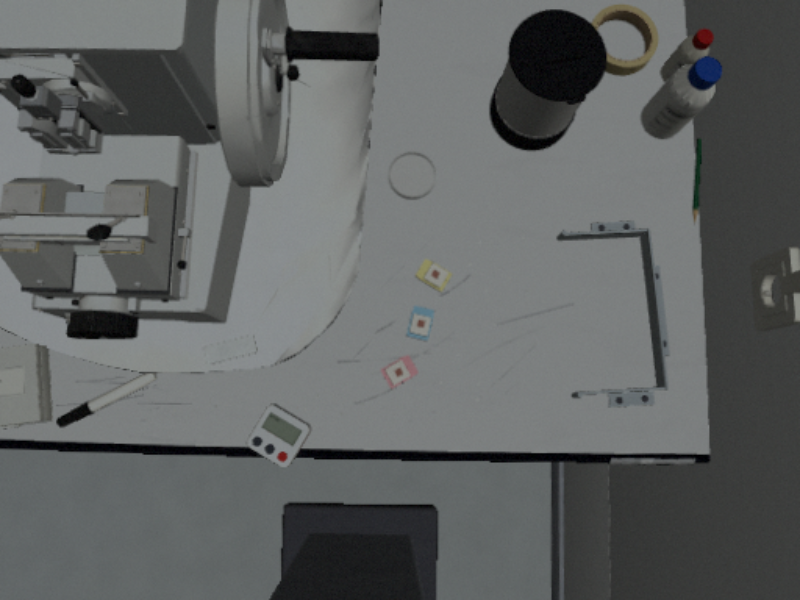

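View pics/side0.png

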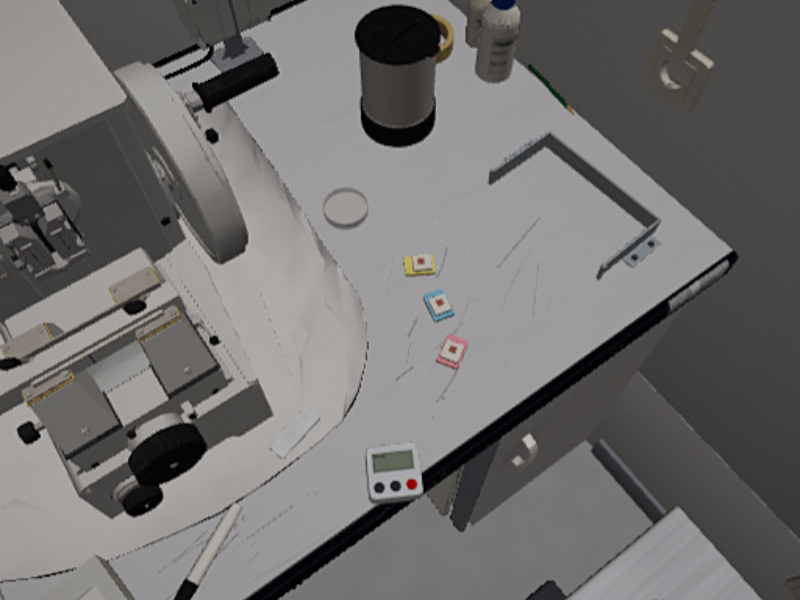

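The top view shows the pink, blue and yellow cassettes at about (400,372), (420,324) and (434,276) in the 800-wide picture. The bay mouth runs from (560,236) to (575,395) and opens left. The dish is at (412,175), the timer at (280,435) and the white case at (230,348).

```bash
cat >> h.py <<'E'
def cass(p,name="top"):
    hsv=cv2.cvtColor(p,cv2.COLOR_RGB2HSV); out={}
    for k,(lo,hi) in dict(yellow=(18,38),blue=(90,110),pink=(160,180)).items():
        m=cv2.inRange(hsv,(lo,45,90),(hi,255,255)); m[:130]=0; m[290:]=0; m[:,:180]=0;m[:,430:]=0
        m=cv2.morphologyEx(m,cv2.MORPH_CLOSE,np.ones((5,5)))
        c,_=cv2.findContours(m,cv2.RETR_EXTERNAL,cv2.CHAIN_APPROX_NONE); c=max(c,key=cv2.contourArea)
        w=ray(name,c.reshape(-1,2),.006)[:,:2]
        r=cv2.minAreaRect((w*1000).astype(np.float32)); out[k]=r
        print(k,np.round(r[0]),np.round(r[1]),"ang",round(r[2]),"corners",np.round(cv2.boxPoints(r)).astype(int).tolist())
    return out
E
python3 - <<'E'
from h import *
s=0.64
for n in("top","side"):
    p=np.load(f"pics/{n}0.npz")["p"];print(n)
    cass(p,n)
px=[(560,236),(648,230),(663,387),(575,395)]
print(ray("top",np.array(px)*s,.03)[:,:2].round(3).tolist())
print("bay side",ray("side",np.array([(490,178),(549,134),(659,222),(600,270)])*s,.03)[:,:2].round(3).tolist())
print("dish,timer,case",ray("top",np.array([(412,175),(280,435),(230,348)])*s,.01)[:,:2].round(3).tolist())
print("edge", ray("top",np.array([(560,455),(300,450),(705,455)])*s,.0)[:,:2].round(3).tolist())
print("bottle",ray("top",np.array([(530,130)])*s,.0)[:,:2].round(3))
E
```

```text
top
yellow [ 570. -110.] [40. 27.] ang 61 corners [[548, -121], [572, -135], [591, -100], [567, -86]]
blue [519. -97.] [27. 18.] ang 82 corners [[508, -110], [526, -112], [529, -85], [512, -82]]
pink [452. -81.] [27. 12.] ang 28 corners [[438, -82], [443, -93], [466, -80], [461, -70]]
side
yellow [ 569. -110.] [41. 31.] ang 62 corners [[546, -121], [573, -136], [592, -99], [565, -85]]
blue [506. -94.] [30. 42.] ang 77 corners [[482, -104], [523, -113], [529, -85], [489, -75]]
pink [443. -69.] [29. 42.] ang 31 corners [[420, -58], [441, -94], [466, -80], [445, -43]]
[[0.62, -0.272], [0.631, -0.389], [0.429, -0.401], [0.417, -0.288]]
bay side [[0.614, -0.265], [0.627, -0.386], [0.424, -0.401], [0.415, -0.285]]
dish,timer,case [[0.702, -0.081], [0.361, 0.077], [0.468, 0.145]]
edge [[0.342, -0.276], [0.343, 0.053], [0.343, -0.466]]
bottle [[ 0.776 -0.242]]
```

```bash
cat >> h.py <<'E'
from scipy.spatial.transform import Rotation as Ro
def go(pos,heading,grip,n=None):
    """rows from the present pose to TCP pos, tool down, -tool x along heading (deg)"""
    s=sense(); p=np.array(s["tcp_pos"]); R0=Ro.from_quat(s["orientation"])
    h=np.radians(heading); x=-np.array([np.cos(h),np.sin(h),0]); z=np.array([0,0,-1.])
    R1=Ro.from_matrix(np.c_[x,np.cross(z,x),z]); rv=(R0.inv()*R1).as_rotvec()
    D=np.array(pos)-p; n=n or int(max(np.ceil(np.linalg.norm(D)/.042),np.ceil(np.degrees(np.linalg.norm(rv))/8),1))
    out=[]; R=R0
    for i in range(n):
        sh=R.inv().apply(D/n)/.15; out.append(np.r_[sh.round(2),(np.degrees(rv/n)/30).round(2),grip].tolist()); R=R*Ro.from_rotvec(rv/n)
    print("now",p.round(4),"n",n); 
    for r in out: print(r)
def start(c,h,back):
    a=np.radians(h); return np.array(c)-back*np.array([np.cos(a),np.sin(a)])
def arc(c,h0,h1,L,yend,step=.009,gap=.012):
    """cassette centre path with uniform heading change; pusher rows"""
    N=int(abs(yend-c[1])/step*1.05)
    for _ in range(5):
        a=np.radians(np.linspace(h0,h1,N)); P=np.array(c)+np.cumsum(np.c_[np.cos(a),np.sin(a)]*step,0); N=max(2,round(N*(yend-c[1])/(P[-1,1]-c[1])))
    d=(h1-h0)/N; print("rows",N,"end",P[-1].round(3),"row x",-step/.15,"y",round(-np.radians(d)*L/.15,4),"rz",round(-d/30,4),"start tcp",start(c,h0,L+gap).round(3))
E
python3 - <<'E'
from h import *
arc((.506,-.094),-103,-72,.025,-.352)
arc((.569,-.110),-118,-62,.031,-.330)
arc((.443,-.069),-59,-112,.031,-.335)
go((.33,-.03,.2),-98,232)
E
```

```text
rows 29 end [ 0.517 -0.351] row x -0.06 y -0.0031 rz -0.0356 start tcp [ 0.514 -0.058]
rows 26 end [ 0.569 -0.334] row x -0.06 y -0.0078 rz -0.0718 start tcp [ 0.589 -0.072]
rows 31 end [ 0.464 -0.337] row x -0.06 y 0.0062 rz 0.057 start tcp [ 0.421 -0.032]
now [0.1871 0.5432 0.2305] n 15
[-0.14, -0.22, 0.01, -0.0, 0.0, 0.18, 232.0]
[-0.16, -0.21, 0.01, -0.0, 0.0, 0.18, 232.0]
[-0.18, -0.19, 0.01, -0.0, 0.0, 0.18, 232.0]
[-0.2, -0.17, 0.01, -0.0, 0.0, 0.18, 232.0]
[-0.21, -0.15, 0.01, -0.0, 0.0, 0.18, 232.0]
[-0.23, -0.13, 0.01, -0.0, 0.0, 0.18, 232.0]
[-0.24, -0.11, 0.01, -0.0, 0.0, 0.18, 232.0]
[-0.25, -0.09, 0.01, -0.0, 0.0, 0.18, 232.0]
[-0.25, -0.07, 0.01, -0.0, 0.0, 0.18, 232.0]
[-0.26, -0.04, 0.01, -0.0, 0.0, 0.18, 232.0]
[-0.26, -0.02, 0.01, -0.0, 0.0, 0.18, 232.0]
[-0.26, 0.0, 0.01, -0.0, 0.0, 0.18, 232.0]
[-0.26, 0.03, 0.01, -0.0, 0.0, 0.18, 232.0]
[-0.26, 0.05, 0.01, -0.0, 0.0, 0.18, 232.0]
[-0.25, 0.08, 0.01, -0.0, 0.0, 0.18, 232.0]
```

Call:
send_rows(
  rows=[
    [[-0.14, -0.22, 0.01, 0, 0, 0.18, 232], [-0.16, -0.21, 0.01, 0, 0, 0.18, 232], [-0.18, -0.19, 0.01, 0, 0, 0.18, 232], [-0.2, -0.17, 0.01, 0, 0, 0.18, 232], [-0.21, -0.15, 0.01, 0, 0, 0.18, 232], [-0.23, -0.13, 0.01, 0, 0, 0.18, 232], [-0.24, -0.11, 0.01, 0, 0, 0.18, 232], [-0.25, -0.09, 0.01, 0, 0, 0.18, 232], [-0.25, -0.07, 0.01, 0, 0, 0.18, 232], [-0.26, -0.04, 0.01, 0, 0, 0.18, 232]],
  ],
)

```text
clock: 1.1
tcp_pos: [0.2794, 0.1597, 0.2161]
orientation: [0.596, 0.803, 0.0, 0.0]
force: [1.0, 0.0, -0.5]
opening: 0.083
gripper_force: 0.0
```

```bash
python3 - <<'E'
from h import *
print(sense()["opening"],sense()["force"])
go((.514,-.058,.12),-103,232,10)
E
```

```text
0.08297514179088532 [ 1.02203753  0.00660292 -0.50491779]
now [0.2794 0.1597 0.2161] n 10
[-0.18, 0.11, 0.06, 0.0, 0.0, 0.1, 232.0]
[-0.18, 0.12, 0.06, 0.0, 0.0, 0.1, 232.0]
[-0.17, 0.13, 0.06, 0.0, 0.0, 0.1, 232.0]
[-0.17, 0.14, 0.06, 0.0, 0.0, 0.1, 232.0]
[-0.16, 0.14, 0.06, 0.0, 0.0, 0.1, 232.0]
[-0.15, 0.15, 0.06, 0.0, 0.0, 0.1, 232.0]
[-0.14, 0.16, 0.06, 0.0, 0.0, 0.1, 232.0]
[-0.13, 0.17, 0.06, 0.0, 0.0, 0.1, 232.0]
[-0.12, 0.17, 0.06, 0.0, 0.0, 0.1, 232.0]
[-0.12, 0.18, 0.06, 0.0, 0.0, 0.1, 232.0]
```

Call:
send_rows(
  rows=[
    [[-0.18, 0.11, 0.06, 0, 0, 0.1, 232], [-0.18, 0.12, 0.06, 0, 0, 0.1, 232], [-0.17, 0.13, 0.06, 0, 0, 0.1, 232], [-0.17, 0.14, 0.06, 0, 0, 0.1, 232], [-0.16, 0.14, 0.06, 0, 0, 0.1, 232], [-0.15, 0.15, 0.06, 0, 0, 0.1, 232], [-0.14, 0.16, 0.06, 0, 0, 0.1, 232], [-0.13, 0.17, 0.06, 0, 0, 0.1, 232], [-0.12, 0.17, 0.06, 0, 0, 0.1, 232], [-0.12, 0.18, 0.06, 0, 0, 0.1, 232]],
  ],
)

```text
clock: 2.1
tcp_pos: [0.5169, -0.056, 0.1254]
orientation: [0.783, 0.622, -0.0, -0.0]
force: [-0.1, 0.5, 0.4]
opening: 0.088
gripper_force: 0.0
```

```bash
python3 - <<'E'
from h import *
go((.514,-.058,.003),-103,232,6)
p,d=grab_frame("wrist"); cv2.imwrite("pics/w1.png",p[:,:,::-1])
E
```

```text
now [ 0.5169 -0.056   0.1254] n 6
[-0.0, -0.0, 0.14, -0.0, -0.0, -0.0, 232.0]
[-0.0, -0.0, 0.14, -0.0, -0.0, -0.0, 232.0]
[-0.0, -0.0, 0.14, -0.0, -0.0, -0.0, 232.0]
[-0.0, -0.0, 0.14, -0.0, -0.0, -0.0, 232.0]
[-0.0, -0.0, 0.14, -0.0, -0.0, -0.0, 232.0]
[-0.0, -0.0, 0.14, -0.0, -0.0, -0.0, 232.0]
```

View pics/w1.png

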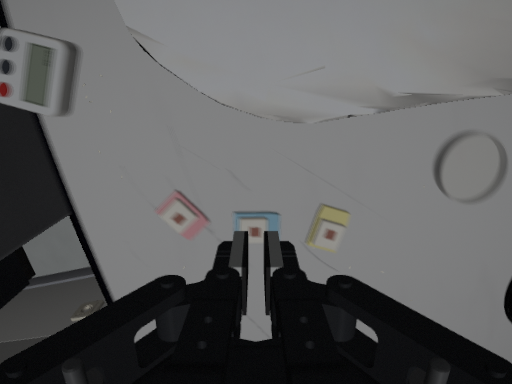

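The wrist picture shows blue straight ahead of the finger line at about (256,225), with pink at (182,215) and yellow at (330,230) clear to either side. The fingertips come down clear of all three.

Call:
send_rows(
  rows=[
    [[0, 0, 0.14, 0, 0, 0, 232], [0, 0, 0.14, 0, 0, 0, 232], [0, 0, 0.14, 0, 0, 0, 232], [0, 0, 0.14, 0, 0, 0, 232], [0, 0, 0.14, 0, 0, 0, 232], [0, 0, 0.1, 0, 0, 0, 232], [0, 0, 0, 0, 0, 0, 232]],
  ],
)

```text
clock: 2.85
tcp_pos: [0.5142, -0.0546, 0.0042]
orientation: [0.783, 0.622, -0.002, -0.002]
force: [-0.3, 0.7, 1.0]
opening: 0.094
gripper_force: 0.0
```

```bash
python3 - <<'E'
from h import *
s=sense();p=np.array(s["tcp_pos"]);print(p,s["force"])
m,_=grab_frame("side"); cv2.imwrite("pics/s1.png",cv2.resize(m[120:260,200:360,::-1],None,fx=4,fy=4))
E
```

```text
[ 0.51424423 -0.05458367  0.00424219] [-0.31213973  0.67794216  1.02019234]
```

View pics/s1.png

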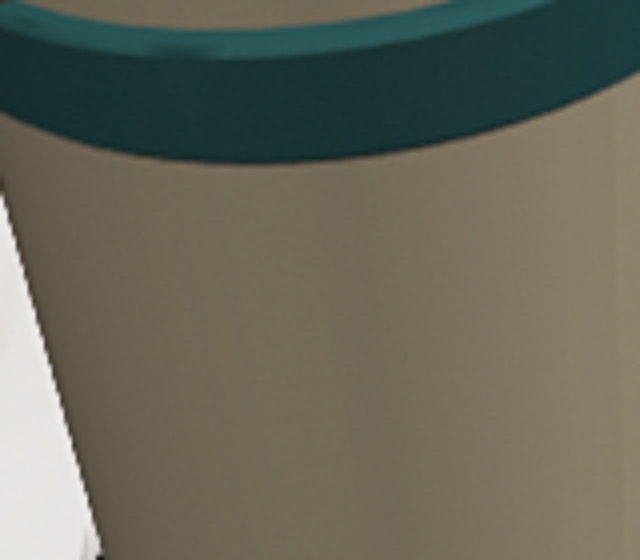

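The arm fills the side view, so it tells nothing here. Starting the blue sweep by measured pose.

Call:
send_rows(
  rows=[
    [[-0.05, 0, 0.01, 0, 0, 0, 232], [-0.05, 0, 0, 0, 0, 0, 232], [-0.04, 0, 0, 0, 0, -0.02, 232], [-0.06, -0.003, 0, 0, 0, -0.036, 232], [-0.06, -0.003, 0, 0, 0, -0.036, 232], [-0.06, -0.003, 0, 0, 0, -0.036, 232], [-0.06, -0.003, 0, 0, 0, -0.036, 232], [-0.06, -0.003, 0, 0, 0, -0.036, 232], [-0.06, -0.003, 0, 0, 0, -0.036, 232], [-0.06, -0.003, 0, 0, 0, -0.036, 232]],
  ],
)

```text
clock: 3.9
tcp_pos: [0.4986, -0.1382, 0.0055]
orientation: [0.736, 0.677, 0.0, 0.001]
force: [-0.3, 0.4, 0.6]
opening: 0.09
gripper_force: 0.3
```

```bash
python3 - <<'E'
from h import *
p,d=grab_frame("wrist"); cv2.imwrite("pics/w2.png",p[:,:,::-1])
E
```

```text
(no output)
```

View pics/w2.png

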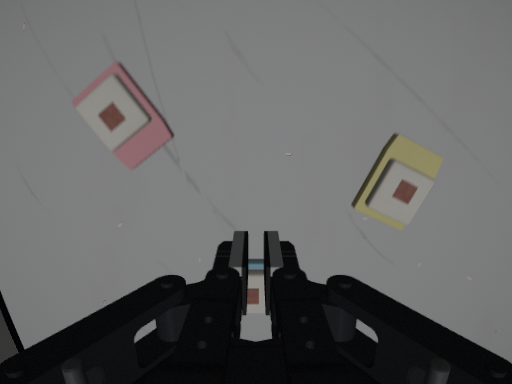

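Blue is just ahead of the tips at about (256,265), and pink (120,115) and yellow (400,185) are untouched. I'll check whether the tips are flush behind blue or riding on its base.

```bash
python3 - <<'E'
from h import *
c=get_calibration("wrist");T=np.linalg.inv(np.array(c["T_tool_cam"]))
s=sense();print(s["tcp_pos"],s["force"],s["effort"])
pts=np.array([[x,0,z] for z in(0,0.005,-.02) for x in(-.025,-.011,0,.011)])
q=pts@T[:3,:3].T+T[:3,3]
uv,_=cv2.projectPoints(q,np.zeros(3),np.zeros(3),K(c),np.array(c["dist_coeffs"],float))
print(np.c_[pts,uv.reshape(-1,2).round()])
E
```

```text
[ 0.49875185 -0.13951886  0.00549593] [-0.02424194 -0.9894139   0.05241379] [  1.74289819 -41.41972661 -14.95687097   0.2762711    0.15581811
  -0.08883717]
[[-2.50e-02  0.00e+00  0.00e+00  2.53e+02  2.90e+02]
 [-1.10e-02  0.00e+00  0.00e+00  2.53e+02  2.67e+02]
 [ 0.00e+00  0.00e+00  0.00e+00  2.53e+02  2.47e+02]
 [ 1.10e-02  0.00e+00  0.00e+00  2.53e+02  2.27e+02]
 [-2.50e-02  0.00e+00  5.00e-03  2.54e+02  2.85e+02]
 [-1.10e-02  0.00e+00  5.00e-03  2.53e+02  2.62e+02]
 [ 0.00e+00  0.00e+00  5.00e-03  2.53e+02  2.43e+02]
 [ 1.10e-02  0.00e+00  5.00e-03  2.53e+02  2.23e+02]
 [-2.50e-02  0.00e+00 -2.00e-02  2.53e+02  3.15e+02]
 [-1.10e-02  0.00e+00 -2.00e-02  2.53e+02  2.89e+02]
 [ 0.00e+00  0.00e+00 -2.00e-02  2.53e+02  2.68e+02]
 [ 1.10e-02  0.00e+00 -2.00e-02  2.53e+02  2.45e+02]]
```

The tip front projects to row ~267 and blue's edge is at ~259, with TCP z at 5.5 mm. The tips may be sitting on the base edge, so I'll back off, go lower and resume.

Call:
send_rows(
  rows=[
    [[0.05, 0, 0, 0, 0, 0, 232], [0.05, 0, 0, 0, 0, 0, 232], [0, 0, 0.01, 0, 0, 0, 232], [0, 0, 0.01, 0, 0, 0, 232], [0, 0, 0, 0, 0, 0, 232], [0, 0, 0, 0, 0, 0, 232]],
  ],
)

```text
clock: 4.55
tcp_pos: [0.4998, -0.1222, 0.0017]
orientation: [0.736, 0.677, -0.0, -0.0]
force: [-0.6, 0.6, 0.0]
opening: 0.088
gripper_force: 0.0
```

```bash
python3 - <<'E'
from h import *
s=sense();print(s["tcp_pos"],s["force"],s["opening"])
p,d=grab_frame("wrist"); cv2.imwrite("pics/w3.png",p[200:330,150:360,::-1].repeat(3,0).repeat(3,1))
E
```

```text
[ 0.49978492 -0.12215327  0.00165693] [-0.5639432   0.55357459  0.04638553] 0.08791474134102058
```

View pics/w3.png

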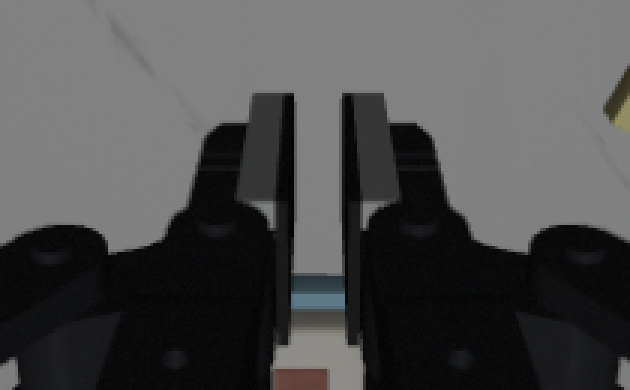

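The tips are now behind blue, at bench level and flush with its edge (crop row ~280). Resuming.

Call:
send_rows(
  rows=[
    [[-0.05, 0, 0, 0, 0, 0, 232], [-0.05, 0, 0, 0, 0, -0.01, 232], [-0.06, -0.003, 0, 0, 0, -0.036, 232], [-0.06, -0.003, 0, 0, 0, -0.036, 232], [-0.06, -0.003, 0, 0, 0, -0.036, 232], [-0.06, -0.003, 0, 0, 0, -0.036, 232], [-0.06, -0.003, 0, 0, 0, -0.036, 232], [-0.06, -0.003, 0, 0, 0, -0.036, 232], [-0.06, -0.003, 0, 0, 0, -0.036, 232], [-0.06, -0.003, 0, 0, 0, -0.036, 232]],
  ],
)

```text
clock: 5.6
tcp_pos: [0.4938, -0.2104, 0.0018]
orientation: [0.681, 0.732, 0.0, 0.0]
force: [0.2, 0.3, 0.0]
opening: 0.091
gripper_force: 0.1
```

```bash
python3 - <<'E'
from h import *
s=sense();print(s["tcp_pos"],s["force"],s["opening"])
p,d=grab_frame("wrist"); cv2.imwrite("pics/w4.png",p[180:360,130:400,::-1].repeat(2,0).repeat(2,1))
hsv=cv2.cvtColor(p,cv2.COLOR_RGB2HSV); m=cv2.inRange(hsv,(90,60,60),(115,255,255)); y,x=np.where(m); print(y.min(),y.max(),x.min(),x.max())
E
```

```text
[ 0.49377934 -0.21036201  0.00179301] [0.21407355 0.30246397 0.03056633] 0.09075472712918822
267 276 248 263
```

Call:
send_rows(
  rows=[
    [[-0.06, -0.003, 0, 0, 0, -0.036, 232], [-0.06, -0.003, 0, 0, 0, -0.036, 232], [-0.06, -0.003, 0, 0, 0, -0.036, 232], [-0.06, -0.003, 0, 0, 0, -0.036, 232], [-0.06, -0.003, 0, 0, 0, -0.036, 232], [-0.06, -0.003, 0, 0, 0, -0.036, 232], [-0.06, -0.003, 0, 0, 0, -0.036, 232], [-0.06, -0.003, 0, 0, 0, -0.036, 232], [-0.06, -0.003, 0, 0, 0, -0.036, 232], [-0.06, -0.003, 0, 0, 0, -0.02, 232]],
  ],
)

```text
clock: 6.65
tcp_pos: [0.5034, -0.2994, 0.0017]
orientation: [0.613, 0.79, 0.0, -0.0]
force: [0.3, -0.3, -0.8]
opening: 0.085
gripper_force: 0.0
```

Call:
send_rows(
  rows=[
    [[-0.06, 0, 0, 0, 0, 0, 232], [-0.06, 0, 0, 0, 0, 0, 232], [-0.04, 0, 0, 0, 0, 0, 232], [-0.02, 0, 0, 0, 0, 0, 232], [0, 0, 0, 0, 0, 0, 232], [0.05, 0, 0, 0, 0, 0, 232], [0.1, 0, -0.02, 0, 0, 0, 232], [0.1, 0, -0.15, 0, 0, 0, 232], [0.1, 0, -0.3, 0, 0, 0, 232], [0.1, 0, -0.2, 0, 0, 0, 232]],
  ],
)

```text
clock: 7.65
tcp_pos: [0.493, -0.2573, 0.1042]
orientation: [0.613, 0.79, 0.0, 0.0]
force: [0.3, -0.1, 0.4]
opening: 0.091
gripper_force: 0.0
```

```bash
python3 - <<'E'
from h import *
go((.589,-.072,.11),-118,232)
E
```

```text
now [ 0.493  -0.2573  0.1042] n 6
[0.17, 0.15, -0.01, 0.0, -0.0, 0.24, 232.0]
[0.19, 0.13, -0.01, 0.0, -0.0, 0.24, 232.0]
[0.21, 0.11, -0.01, 0.0, -0.0, 0.24, 232.0]
[0.22, 0.08, -0.01, 0.0, -0.0, 0.24, 232.0]
[0.23, 0.05, -0.01, 0.0, -0.0, 0.24, 232.0]
[0.23, 0.03, -0.01, 0.0, -0.0, 0.24, 232.0]
```

Call:
send_rows(
  rows=[
    [[0.17, 0.15, -0.01, 0, 0, 0.24, 232], [0.19, 0.13, -0.01, 0, 0, 0.24, 232], [0.21, 0.11, -0.01, 0, 0, 0.24, 232], [0.22, 0.08, -0.01, 0, 0, 0.24, 232], [0.23, 0.05, -0.01, 0, 0, 0.24, 232], [0.23, 0.03, -0.01, 0, 0, 0.24, 232], [0, 0, 0, 0, 0, 0, 232]],
  ],
)

```text
clock: 8.35
tcp_pos: [0.5906, -0.0686, 0.1116]
orientation: [0.86, 0.511, 0.001, -0.001]
force: [0.2, -0.1, -0.2]
opening: 0.089
gripper_force: 0.0
```

```bash
python3 - <<'E'
from h import *
go((.589,-.072,.0025),-118,232,6)
p,d=grab_frame("top"); cv2.imwrite("pics/t2.png",cv2.resize(p[:,:,::-1],(800,600)))
E
```

```text
now [ 0.5906 -0.0686  0.1116] n 6
[-0.0, 0.0, 0.12, 0.0, -0.0, -0.0, 232.0]
[-0.0, 0.0, 0.12, 0.0, -0.0, -0.0, 232.0]
[-0.0, 0.0, 0.12, 0.0, -0.0, -0.0, 232.0]
[-0.0, 0.0, 0.12, 0.0, -0.0, -0.0, 232.0]
[-0.0, 0.0, 0.12, 0.0, -0.0, -0.0, 232.0]
[-0.0, 0.0, 0.12, 0.0, -0.0, -0.0, 232.0]
```

View pics/t2.png

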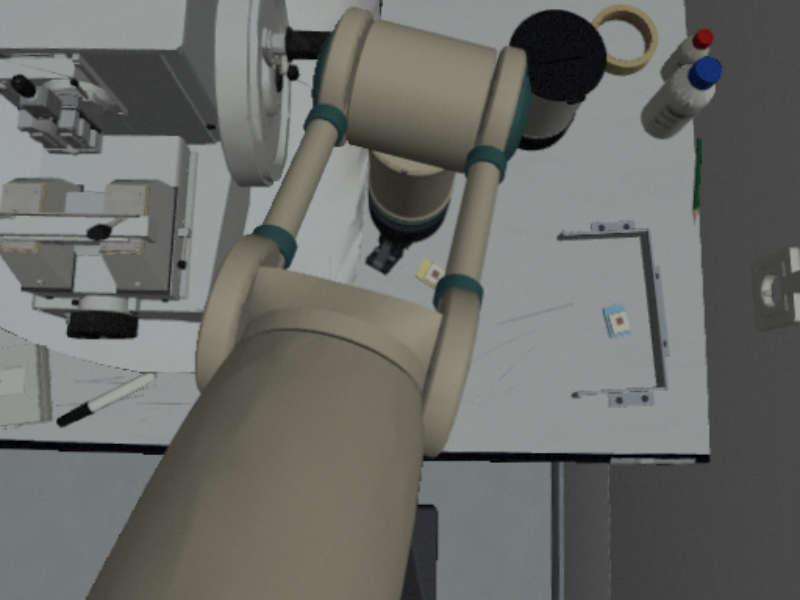

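Blue lies fully inside the bay at (616,321). Yellow, at (430,273), is next.

Call:
send_rows(
  rows=[
    [[0, 0, 0.12, 0, 0, 0, 232], [0, 0, 0.12, 0, 0, 0, 232], [0, 0, 0.12, 0, 0, 0, 232], [0, 0, 0.12, 0, 0, 0, 232], [0, 0, 0.12, 0, 0, 0, 232], [0, 0, 0.1, 0, 0, 0, 232], [0, 0, 0.02, 0, 0, 0, 232], [0, 0, 0, 0, 0, 0, 232], [0, 0, 0, 0, 0, 0, 232]],
  ],
)

```text
clock: 9.3
tcp_pos: [0.59, -0.0739, 0.0041]
orientation: [0.861, 0.509, 0.0, 0.0]
force: [-0.1, 0.6, 0.4]
opening: 0.092
gripper_force: 0.0
```

```bash
python3 - <<'E'
from h import *
s=sense();print(s["tcp_pos"],s["force"])
p,d=grab_frame("wrist"); cv2.imwrite("pics/w5.png",p[:,:,::-1])
E
```

```text
[ 0.59002131 -0.07394013  0.00408353] [-0.0582285   0.56473758  0.44763524]
```

View pics/w5.png

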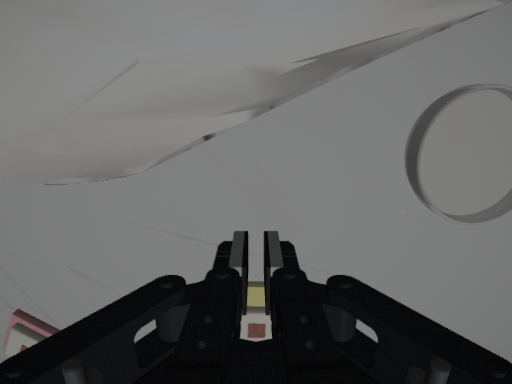

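Yellow is centred and square ahead of the tips at (257,290), about 9 mm away. I'll lower slightly and sweep.

Call:
send_rows(
  rows=[
    [[0, 0, 0.015, 0, 0, 0, 232], [-0.04, 0, 0, 0, 0, 0, 232], [-0.03, 0, 0, 0, 0, -0.02, 232], [-0.06, -0.008, 0, 0, 0, -0.07, 232], [-0.06, -0.008, 0, 0, 0, -0.07, 232], [-0.06, -0.008, 0, 0, 0, -0.07, 232], [-0.06, -0.008, 0, 0, 0, -0.07, 232], [-0.06, -0.008, 0, 0, 0, -0.07, 232], [-0.06, -0.008, 0, 0, 0, -0.07, 232], [-0.06, -0.008, 0, 0, 0, -0.07, 232]],
  ],
)

```text
clock: 10.35
tcp_pos: [0.5532, -0.1387, 0.0012]
orientation: [0.785, 0.62, 0.0, -0.0]
force: [0.7, -0.1, 0.3]
opening: 0.092
gripper_force: 0.0
```

```bash
python3 - <<'E'
from h import *
s=sense();print(s["tcp_pos"],s["force"],s["opening"])
p,d=grab_frame("wrist")
hsv=cv2.cvtColor(p,cv2.COLOR_RGB2HSV); m=cv2.inRange(hsv,(18,60,60),(38,255,255)); y,x=np.where(m); print(y.min(),y.max(),x.min(),x.max())
E
```

```text
[ 0.5531927  -0.13869439  0.00115754] [ 0.66840035 -0.05730778  0.29907374] 0.0924262367770646
268 292 247 264
```

Call:
send_rows(
  rows=[
    [[-0.06, -0.008, -0.005, 0, 0, -0.07, 232], [-0.06, -0.008, 0, 0, 0, -0.07, 232], [-0.06, -0.008, 0, 0, 0, -0.07, 232], [-0.06, -0.008, 0, 0, 0, -0.07, 232], [-0.06, -0.008, 0, 0, 0, -0.07, 232], [-0.06, -0.008, 0, 0, 0, -0.07, 232], [-0.06, -0.008, 0, 0, 0, -0.07, 232], [-0.06, -0.008, 0, 0, 0, -0.07, 232], [-0.06, -0.008, 0, 0, 0, -0.07, 232], [-0.06, -0.008, 0, 0, 0, -0.07, 232]],
  ],
)

```text
clock: 11.4
tcp_pos: [0.5352, -0.2268, 0.0019]
orientation: [0.659, 0.752, 0.0, -0.0]
force: [0.8, -0.5, -0.5]
opening: 0.093
gripper_force: 0.1
```

```bash
python3 - <<'E'
from h import *
s=sense();print(s["tcp_pos"],s["force"],s["orientation"])
p,d=grab_frame("wrist")
hsv=cv2.cvtColor(p,cv2.COLOR_RGB2HSV); m=cv2.inRange(hsv,(18,60,60),(38,255,255)); y,x=np.where(m); print(y.min(),y.max(),x.min(),x.max())
E
```

```text
[ 0.53521576 -0.22684482  0.00188807] [ 0.7654202  -0.50661304 -0.47178091] [ 6.58932611e-01  7.52201972e-01  7.43666779e-05 -4.20243994e-05]
267 291 247 264
```

Call:
send_rows(
  rows=[
    [[-0.06, -0.004, 0, 0, 0, -0.08, 232], [-0.06, -0.004, 0, 0, 0, -0.08, 232], [-0.06, -0.004, 0, 0, 0, -0.08, 232], [-0.06, -0.002, 0, 0, 0, -0.07, 232], [-0.06, 0, 0, 0, 0, -0.05, 232], [-0.06, 0, 0, 0, 0, -0.03, 232], [-0.06, 0, 0, 0, 0, 0, 232], [-0.03, 0, 0, 0, 0, 0, 232], [0, 0, 0, 0, 0, 0, 232]],
  ],
)

```text
clock: 12.35
tcp_pos: [0.5505, -0.2928, 0.0017]
orientation: [0.58, 0.815, 0.0, 0.0]
force: [-0.6, -0.3, 0.4]
opening: 0.091
gripper_force: 0.0
```

Call:
send_rows(
  rows=[
    [[0.05, 0, 0, 0, 0, 0, 232], [0.1, 0, -0.02, 0, 0, 0, 232], [0.1, 0, -0.15, 0, 0, 0, 232], [0.1, 0, -0.3, 0, 0, 0, 232], [0.1, 0, -0.2, 0, 0, 0, 232], [0, 0, 0, 0, 0, 0, 232]],
  ],
)

```text
clock: 12.95
tcp_pos: [0.5289, -0.2262, 0.1069]
orientation: [0.578, 0.816, 0.001, 0.003]
force: [0.2, -0.7, 0.3]
opening: 0.091
gripper_force: 0.0
```

```bash
python3 - <<'E'
from h import *
go((.421,-.032,.11),-59,232)
E
```

```text
now [ 0.5289 -0.2262  0.1069] n 6
[0.24, -0.04, -0.0, 0.0, 0.0, -0.06, 232.0]
[0.24, -0.03, -0.0, 0.0, 0.0, -0.06, 232.0]
[0.25, -0.03, -0.0, 0.0, 0.0, -0.06, 232.0]
[0.25, -0.02, -0.0, 0.0, 0.0, -0.06, 232.0]
[0.25, -0.01, -0.0, 0.0, 0.0, -0.06, 232.0]
[0.25, -0.0, -0.0, 0.0, 0.0, -0.06, 232.0]
```

Call:
send_rows(
  rows=[
    [[0.24, -0.04, 0, 0, 0, -0.06, 232], [0.24, -0.03, 0, 0, 0, -0.06, 232], [0.25, -0.03, 0, 0, 0, -0.06, 232], [0.25, -0.02, 0, 0, 0, -0.06, 232], [0.25, -0.01, 0, 0, 0, -0.06, 232], [0.25, 0, 0, 0, 0, -0.06, 232], [0, 0, 0, 0, 0, 0, 232], [0, 0, 0, 0, 0, 0, 232]],
  ],
)

```text
clock: 13.75
tcp_pos: [0.4195, -0.0316, 0.102]
orientation: [0.499, 0.867, -0.0, -0.0]
force: [0.9, 0.2, -0.0]
opening: 0.092
gripper_force: 0.0
```

```bash
python3 - <<'E'
from h import *
go((.421,-.032,.0018),-59,232,8)
p,d=grab_frame("top"); cv2.imwrite("pics/t3.png",cv2.resize(p[:,:,::-1],(800,600)))
E
```

```text
now [ 0.4195 -0.0316  0.102 ] n 8
[-0.0, 0.0, 0.08, -0.0, -0.0, -0.0, 232.0]
[-0.0, 0.0, 0.08, -0.0, -0.0, -0.0, 232.0]
[-0.0, 0.0, 0.08, -0.0, -0.0, -0.0, 232.0]
[-0.0, 0.0, 0.08, -0.0, -0.0, -0.0, 232.0]
[-0.0, 0.0, 0.08, -0.0, -0.0, -0.0, 232.0]
[-0.0, 0.0, 0.08, -0.0, -0.0, -0.0, 232.0]
[-0.0, 0.0, 0.08, -0.0, -0.0, -0.0, 232.0]
[-0.0, 0.0, 0.08, -0.0, -0.0, -0.0, 232.0]
```

View pics/t3.png

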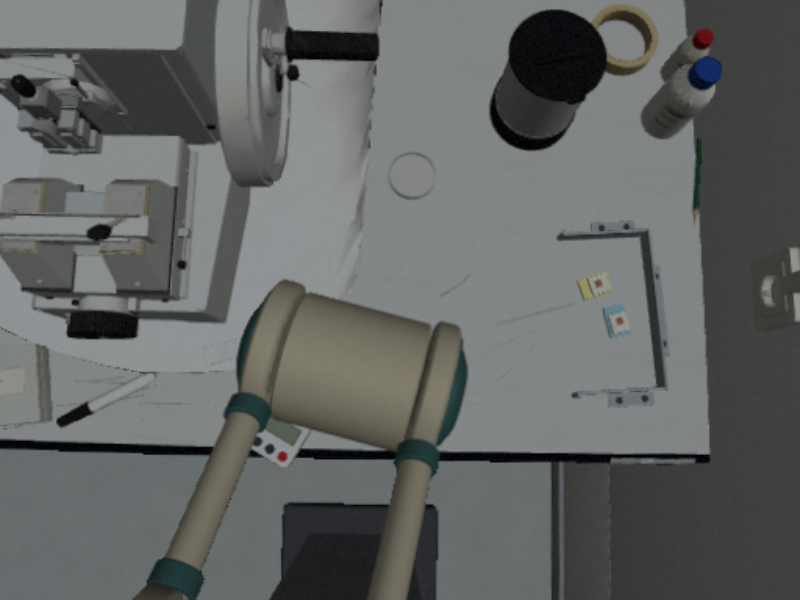

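Yellow (595,286) and blue (616,321) both lie inside the bay; mouth line is at about x=560–575. Pink is next.

Call:
send_rows(
  rows=[
    [[0, 0, 0.11, 0, 0, 0, 232], [0, 0, 0.11, 0, 0, 0, 232], [0, 0, 0.11, 0, 0, 0, 232], [0, 0, 0.11, 0, 0, 0, 232], [0, 0, 0.11, 0, 0, 0, 232], [0, 0, 0.08, 0, 0, 0, 232], [0, 0, 0.02, 0, 0, 0, 232], [0, 0, 0, 0, 0, 0, 232], [0, 0, 0, 0, 0, 0, 232]],
  ],
)

```text
clock: 14.7
tcp_pos: [0.4213, -0.0332, 0.0051]
orientation: [0.5, 0.866, 0.0, 0.0]
force: [-0.5, 0.0, -0.3]
opening: 0.093
gripper_force: 0.0
```

```bash
cat >> h.py <<'E'
def pinkrows():
    s=sense();print(np.round(s["tcp_pos"],4),np.round(s["force"],1),s["orientation"][:2])
    p,d=grab_frame("wrist"); hsv=cv2.cvtColor(p,cv2.COLOR_RGB2HSV); m=cv2.inRange(hsv,(160,50,50),(180,255,255)); m[:,:240]=0;m[:,272:]=0; y,x=np.where(m); print(y.min(),y.max(),x.min(),x.max())
    for c in(250,256,262):
        q=np.where(m[:,c])[0]; print(c,q[:1],q[-1:])
    r=cv2.inRange(hsv,(0,70,50),(15,255,255)); r[:300]=0; y,x=np.where(r); print("mark",x.mean() if len(x) else None)
E
python3 -c "from h import *;pinkrows()"
```

```text
[ 0.4213 -0.0332  0.0051] [-0.5  0.  -0.3] [0.50023736 0.86588816]
282 341 247 264
250 [282] [295]
256 [282] [341]
262 [282] [340]
mark 258.2442396313364
```

Square and centred, with a gap of about 9 mm.

Call:
send_rows(
  rows=[
    [[0, 0, 0.022, 0, 0, 0, 232], [-0.04, 0, 0, 0, 0, 0, 232], [-0.03, 0, 0, 0, 0, 0.02, 232], [-0.06, 0.006, 0, 0, 0, 0.057, 232], [-0.06, 0.006, 0, 0, 0, 0.057, 232], [-0.06, 0.006, 0, 0, 0, 0.057, 232], [-0.06, 0.006, 0, 0, 0, 0.057, 232], [-0.06, 0.006, 0, 0, 0, 0.057, 232], [-0.06, 0.006, 0, 0, 0, 0.057, 232], [-0.06, 0.006, 0, 0, 0, 0.057, 232]],
  ],
)

```text
clock: 15.75
tcp_pos: [0.4577, -0.0972, 0.0014]
orientation: [0.593, 0.805, 0.0, -0.0]
force: [0.1, 0.4, 0.0]
opening: 0.094
gripper_force: 0.0
```

```bash
python3 -c "from h import *;pinkrows()"
```

```text
[ 0.4577 -0.0972  0.0014] [0.1 0.4 0. ] [0.59278614 0.80535991]
267 336 240 271
250 [268] [336]
256 [267] [336]
262 [268] [336]
mark 257.5840707964602
```

Call:
send_rows(
  rows=[
    [[-0.06, 0.006, 0, 0, 0, 0.057, 232], [-0.06, 0.006, 0, 0, 0, 0.057, 232], [-0.06, 0.006, 0, 0, 0, 0.057, 232], [-0.06, 0.006, 0, 0, 0, 0.057, 232], [-0.06, 0.006, 0, 0, 0, 0.057, 232], [-0.06, 0.006, 0, 0, 0, 0.057, 232], [-0.06, 0.006, 0, 0, 0, 0.057, 232], [-0.06, 0.006, 0, 0, 0, 0.057, 232], [-0.06, 0.006, 0, 0, 0, 0.057, 232], [-0.06, 0.006, 0, 0, 0, 0.057, 232]],
  ],
)

```text
clock: 16.8
tcp_pos: [0.4815, -0.1841, 0.0015]
orientation: [0.706, 0.708, 0.0, -0.0]
force: [0.1, 0.4, -0.2]
opening: 0.087
gripper_force: 0.1
```

```bash
python3 -c "from h import *;pinkrows()"
```

```text
[ 0.4815 -0.1841  0.0015] [ 0.1  0.4 -0.2] [0.70588471 0.70832674]
267 336 240 271
250 [268] [336]
256 [267] [336]
262 [267] [336]
mark 257.5840707964602
```

Call:
send_rows(
  rows=[
    [[-0.06, 0.006, 0, 0, 0, 0.057, 232], [-0.06, 0.006, 0, 0, 0, 0.057, 232], [-0.06, 0.006, 0, 0, 0, 0.057, 232], [-0.06, 0.006, 0, 0, 0, 0.057, 232], [-0.06, 0.006, 0, 0, 0, 0.057, 232], [-0.06, 0.006, 0, 0, 0, 0.057, 232], [-0.06, 0.006, 0, 0, 0, 0.057, 232], [-0.06, 0.006, 0, 0, 0, 0.057, 232], [-0.06, 0.006, 0, 0, 0, 0.04, 232], [-0.06, 0.006, 0, 0, 0, 0.02, 232]],
  ],
)

```text
clock: 17.85
tcp_pos: [0.4787, -0.2742, 0.0015]
orientation: [0.794, 0.607, 0.0, -0.0]
force: [1.9, 0.2, 0.1]
opening: 0.092
gripper_force: 0.1
```

```bash
python3 -c "from h import *;pinkrows()"
```

```text
[ 0.4787 -0.2742  0.0015] [1.9 0.2 0.1] [0.79447699 0.60729425]
267 336 240 271
250 [267] [336]
256 [267] [336]
262 [268] [336]
mark 334.5074626865672
```

Call:
send_rows(
  rows=[
    [[-0.06, 0, 0, 0, 0, 0, 232], [-0.06, 0, 0, 0, 0, 0, 232], [-0.03, 0, 0, 0, 0, 0, 232], [0, 0, 0, 0, 0, 0, 232], [0.05, 0, 0, 0, 0, 0, 232], [0.1, 0, -0.02, 0, 0, 0, 232], [0.1, 0, -0.15, 0, 0, 0, 232], [0.2, 0, -0.3, 0, 0, 0, 232], [0.25, -0.1, -0.2, 0, 0, 0, 232], [0.3, -0.1, 0, 0, 0, 0, 232]],
  ],
)

```text
clock: 18.9
tcp_pos: [0.4859, -0.1443, 0.1027]
orientation: [0.794, 0.608, 0.002, 0.004]
force: [1.5, 0.8, 0.5]
opening: 0.094
gripper_force: 0.0
```

Call:
send_rows(
  rows=[
    [[0.2, -0.2, 0, 0, 0, 0, 232], [0.1, -0.2, 0, 0, 0, 0, 232], [0, 0, 0, 0, 0, 0, 232], [0, 0, 0, 0, 0, 0, 232]],
  ],
)

```text
clock: 19.3
tcp_pos: [0.4362, -0.0843, 0.0988]
orientation: [0.793, 0.609, 0.0, 0.0]
force: [0.8, 0.8, 0.2]
opening: 0.088
gripper_force: 0.0
```

```bash
python3 - <<'E'
from h import *
s=sense();print(s["clock"],s["tcp_pos"],s["force"])
p,d=grab_frame("top"); cv2.imwrite("pics/t4.png",cv2.resize(p[:,:,::-1],(800,600)))
o=np.load("pics/top0.npz")["p"]
for n,(u,v) in dict(dish=(412,175),timer=(280,435),case=(230,348)).items():
    a,b=int(u*.64),int(v*.64); print(n,np.abs(p[b-25:b+25,a-25:a+25].astype(int)-o[b-25:b+25,a-25:a+25]).mean().round(2))
E
```

```text
19.3 [ 0.4361592  -0.08425274  0.09881355] [0.79778326 0.77697511 0.17115014]
dish 7.02
timer 15.79
case 7.27
```

View pics/t4.png

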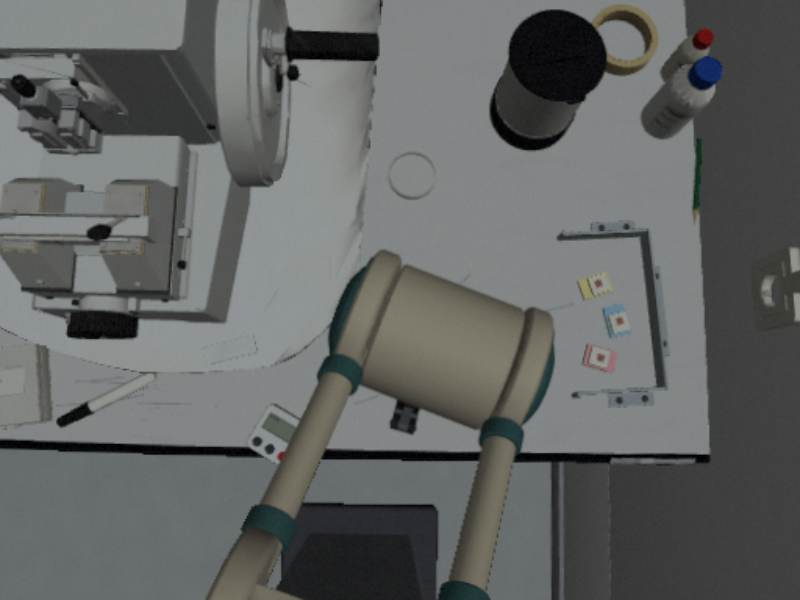

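All three cassettes lie flat inside the bay: yellow (597,286), blue (617,321) and pink (600,357), all past the mouth line. The dish, timer and case are where they were, and the arm is clear.

```bash
python3 -c "from rig import *;print(sign_off())"
```

```text
the job is handed in; nothing more can be done
None
```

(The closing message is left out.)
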